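# Weigh the substrate carrier on the hanging balance

### The arm

A 6-joint arm with a two-finger parallel gripper is mounted at the origin on the work surface. World frame = base frame: x ahead of the robot, y to its left, z up, the work surface at z = 0. Lengths are in m, angles in degrees, forces in N, time in s.
With the tool pointing down it reaches from about 0.4 to 0.825 m from the base axis. Payload 7 kg.
Tool frame: the origin (TCP) lies midway between the tips of the shut fingers; the grasp point (between the pads) lies 19 mm behind it; x points along the fingers, y is the direction in which the jaws open and shut, and the axes are right-handed (so a half turn about x gives the same grasp; the last joint's range is limited). The gripper opens to 85 mm and grips with 20 to 120 N. Pads are 22 mm wide; open, the fingers measure 114 mm over their backs; the gripper's body (76 mm by 85 mm) begins 54 mm behind the grasp point. The pads swing forward as they close: fully open they stand 13 mm farther back than shut.
Start: joints at [82.569, 20.546, 0.682, 0, -70.136, -16.507], TCP at [0.274, 0.617, 0.231] pointing down, gripper open.
Joint ranges: [-176.03, 176.03], [-82.01, 121.73], [-58.28, 71.71], [-173.87, 95.51], [-174.79, -0.11], [-173.66, 173.66]. Speed limits (degrees/s): [136.94, 136.94, 172.46, 180, 180, 180].

### API

Orientations are given as a 3x3 rotation matrix whose columns are the frame's x, y, z axes.
In Python, from station import bot, effector, get_state, eyes gives the robot as it stands. The module is installed in compiled form; this text tells all that it offers. Calls block until the motion is done:
- bot.move_pose(position, orientation): joint-space move of the TCP to a pose.
- bot.move_l(position, orientation=None, feed=0.15): straight line of the TCP; orientation=None keeps the orientation; feed is the mean speed in m/s.
- bot.set_joints(angles): joint-space move.
- effector.ungrasp() and effector.grab(strength=None): open the fingers fully, or close them until they stop; strength is the grip in N (None keeps the last).
- bot.sleep(seconds).
- bot.inverse_kinematics(position, orientation): joint angles nearest the present ones, or None.
- get_state(): the state.
- eyes.capture(name): name is "scene" or "top"; returns the picture (480x640x3 uint8, blue, green, red); there is no depth.
- eyes.camera_info(name): a dict with "fx", "fy", "cx", "cy" (pixels), "k1" (the pictures are not rectified: a ray, as slopes to the right and down, at radius r is drawn at 1 + k1 r^2 times it, then the intrinsics apply), "R" (3x3) and "t" (3): a world point X has camera coordinates R X + t. Camera axes: x right, y down, z forward; pixel columns grow to the right and rows downward; lengths in m; the calibration is good to about 2 mm. A picture is of the moment at which its call begins. camera_info takes no time and is no camera call.
A pose or a line that the arm cannot do raises bot.MotionError and nothing moves.
- bot.finish_job(): hands the job in, once; it reports no verdict.
The state is a dict: "time": time; "qpos": joint angles; "joint_vel": joint speeds; "joint_torque": joint torques, N m; "tcp_pos": TCP position; "tool_rot": TCP orientation; "ft_force": force on the tool from outside, world axes, zero at the start; "torque": the same for the moment, N m; "gripper_width": opening from 0.0 (shut) to 1.0 (fully open).
Only numpy, scipy, OpenCV 4.12 (cv2) and the standard library are available. Lean on these libraries where they do the work, as an engineer would, in place of code of your own. Each camera call takes 0.05 s, during which the arm holds its last target.

### The job

Pick up the loaded steel carrier, hang its eye on the sprung hook of the balance, letting the hook take the weight slowly so that it neither drops, springs back nor is forced down to its stop, without ramming it, and let go. Wait until the hook has come to rest, then press the record key on the console and move clear, leaving the carrier hanging and everything else on the bench where it is.

Things in the scene. Friction and masses are not known exactly. Their poses are not given: they have to be found in the camera images.
- carrier: The carrier, standing on the bench: open-topped perforated steel basket 70 (x) x 56 (y) x 58 mm high holding thin plates, mass unknown, 0.21 to 0.87 kg. Over it a bail of 6 mm round bar: uprights at x = -31 and +31 mm that slope together from 90 mm up to a peak, with a grip tab on top; 162 mm high in all. Origin under its centre, z up, x in the plane of the bail, y through the open eye under it.
- grip_tab (a point): Grasp point on the carrier's upright grip tab, a flat steel bar 22 mm wide (x) x 10 mm thick (y) standing on the bail's peak, from 115 to 162 mm above the underside. The point is 143 mm above the underside, 28 mm above point eye. Axes as the carrier's. Gripped across the 22 mm width, the fingers keep clear of the hook. The carrier may hang either way round.
- eye (a point): Centre of the 6 mm bar at the peak of the bail, 115 mm above the carrier's underside; it rests in the hook. Axes as the carrier's. The eye below it is 56 mm wide inside at its foot and open from the basket's rim (58 mm) up to the peak.
- seat (a point): Where point eye lies when the carrier hangs; 223 mm above the bench with the hook empty, and moves with the hook. Axes: z up, the hook points to -y, x across it. The hook is an 8 mm round bar that comes from the fixed column (face 145 mm away at +y, 50 mm wide, 294 mm high) 7 mm above the seat, dips in a V to the seat and rises to the tip. The stand's foot plate below is 12 mm high.
- hook_tip (a point): Top of the upturned tip of the hook: 20 mm from the seat towards the seat's -y, 19 mm above the seat. The bar of the eye must pass over it (bar centre at least 22 mm above the seat, from the -y side) and then go down into the seat.
- hook (a joint): How far the hook has dipped (m): 0 empty and up, 0.085 at its lower stop. Straight down, spring of 130 N/m (16 to 66 mm of dip for the loaded carrier), lightly damped: let go off balance, it bobs at about 2 to 3 Hz for two or three seconds. It is delicate: it should never move faster than 80 mm/s, so let go only when it carries all but about half a newton, with no push or sideways strain on it.
- key_top (a point): Centre of the top of the round record key (26 mm across, sprung, 6 mm travel, 4 N to the bottom) on the flat console, 90 x 110 x 32 mm high, that stands on the bench beside the balance; z up.
- key (a joint): Travel of the record key (m): 0 up, 0.006 fully down; it counts as pressed beyond 0.004 and springs back.
- plain_basket: Bystander, leave alone: open perforated basket 66 x 66 x 45 mm high without a bail; origin under its centre.
- jar: Bystander, leave alone: amber glass jar, 56 mm across, 75 mm high; origin under its centre.
- beaker: Bystander, leave alone: white open cup, 60 mm across, 70 mm high; origin under its centre.
- substrate_frame: Bystander, leave alone: flat frame 110 x 75 x 14 mm with small square parts; origin under its centre.
- brush: Bystander, leave alone: brush 160 mm long, lying along its x; origin under its middle.
- wash_bottle: Bystander, leave alone: white bottle 60 mm across, 150 mm high; origin under its centre.
Mind the look-alikes: they are no part of the job. Leave any red look-alike of the carrier alone. What is shaped like the part that bears key_top but orange is not meant.

How it is judged:
By the outcome, as a careful person would: the job done as asked, in the order asked, and still so for the second after the job is handed in, with the robot touching nothing.
It also fails if it takes over 72 s, if anything falls off the work surface, if the arm or the gripper's body presses on something with over 40 N, if the wrist force passes 120 N, or if a joint passes its speed limit or range.

## Working session

There is one attempt and no reset: what is moved stays moved. The work goes in short steps, each a Python script; the robot and the scene stay as the last script left them, time stands still between calls to the robot, and variables do not carry over. Pictures are saved under pics/ and viewed, and the job is handed in when it is done.

```bash
mkdir -p pics; ls
python3 - <<'E'
from station import bot, effector, get_state, eyes
import cv2
for n in("scene","top"):
    cv2.imwrite(f"pics/a_{n}.png",eyes.capture(n)); print(eyes.camera_info(n))
s=get_state()
print(s)
E
```

```text
pics
{'fx': 622.1219587044246, 'fy': 622.1219587044246, 'cx': 314.67806216124023, 'cy': 231.28364353428915, 'k1': -0.003887302528633318, 'R': array([[ 0.26835005,  0.96327586, -0.00937347],
       [ 0.53332992, -0.15666439, -0.8312734 ],
       [-0.80221409,  0.21807311, -0.55578474]]), 't': array([-0.05428544, -0.18667292,  1.87261524])}
{'fx': 539.195339814013, 'fy': 539.195339814013, 'cx': 325.86898021825886, 'cy': 238.228763672712, 'k1': -0.08610237252968668, 'R': array([[ 0.01418965, -0.9998396 , -0.01092872],
       [-0.98508497, -0.01210412, -0.17164235],
       [ 0.17148253,  0.01320126, -0.98509871]]), 't': array([-0.06843136,  0.58281646,  1.08804309])}
{'time': 0.1, 'qpos': array([ 8.25692111e+01,  2.05860533e+01,  6.37652005e-01, -1.57860537e-02,
       -7.01368483e+01, -1.65071964e+01]), 'joint_vel': array([ 0.05740463, -0.05577675,  0.10683055,  0.0263709 , -0.05195948,
        0.02031785]), 'joint_torque': array([-1.86868310e-03, -5.84764016e+01,  2.94106418e+01,  6.95445701e+00,
       -3.16206337e-03,  1.79771155e-05]), 'tcp_pos': array([0.27373539, 0.61651737, 0.23046753]), 'tool_rot': array([[-4.49375428e-04, -4.05833019e-01, -9.13947131e-01],
       [-1.44186620e-03, -9.13946010e-01,  4.05833231e-01],
       [-9.99998860e-01,  1.50016096e-03, -1.74452035e-04]]), 'ft_force': array([-0.15655958, -0.0405424 ,  0.21638196]), 'torque': array([0.01107167, 0.01176815, 0.02661056]), 'gripper_width': 1.0048707483892982}
```

View pics/a_scene.png

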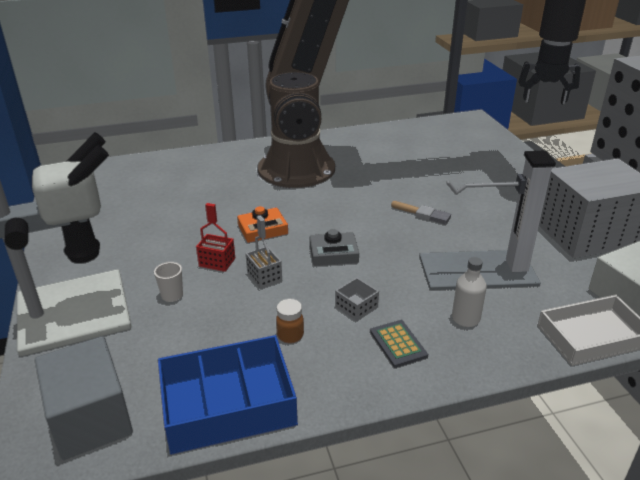

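View pics/a_top.png

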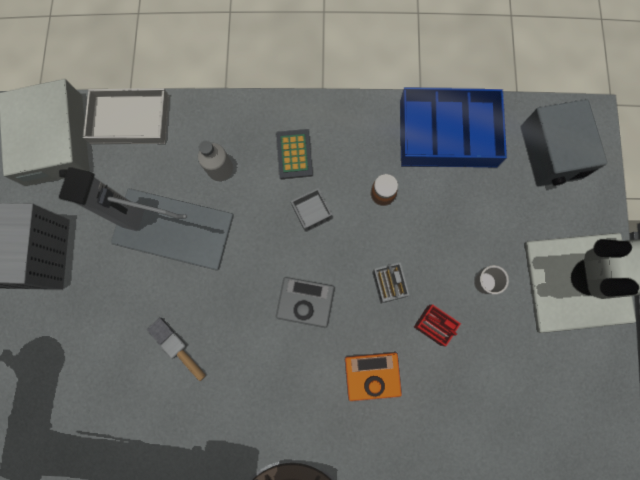

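The candidates are:
- **Carrier:** grey at scene (263,262) / top (391,282), or red at scene (216,248) / top (438,325). The grey steel one fits, because red is excluded.
- **Console:** grey at scene (334,247) / top (304,302), or orange at scene (263,222) / top (373,376). Grey fits, because orange is excluded.
- **Balance:** scene (500,210) / top (150,205).

I'll confirm with enlarged crops.

Run:
```python
import cv2,numpy as np
s=cv2.imread("pics/a_scene.png");t=cv2.imread("pics/a_top.png")
def c(im,x,y,w,h,k,n): cv2.imwrite(n,cv2.resize(im[y:y+h,x:x+w],None,fx=k,fy=k,interpolation=cv2.INTER_CUBIC))
c(s,190,195,180,110,4.4,"pics/b1.png")
c(t,260,250,200,150,4,"pics/b2.png")
c(s,410,140,150,150,4,"pics/b3.png")
c(t,50,160,200,120,4,"pics/b4.png")
```

```text
(no output)
```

View pics/b1.png

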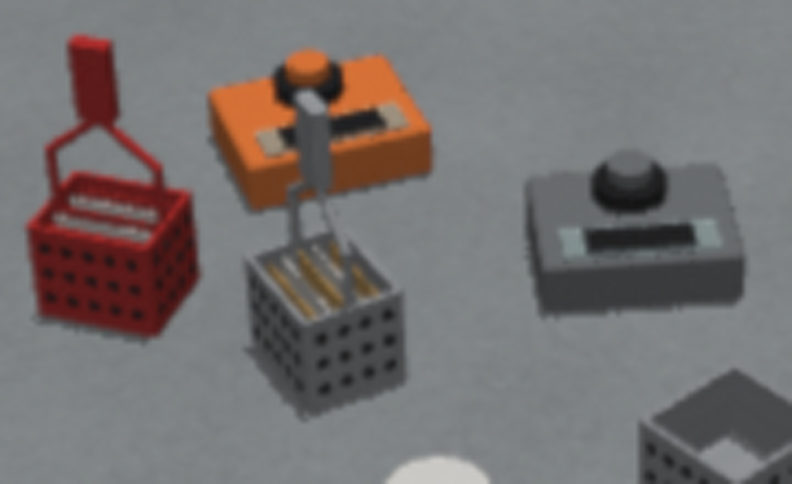

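View pics/b2.png

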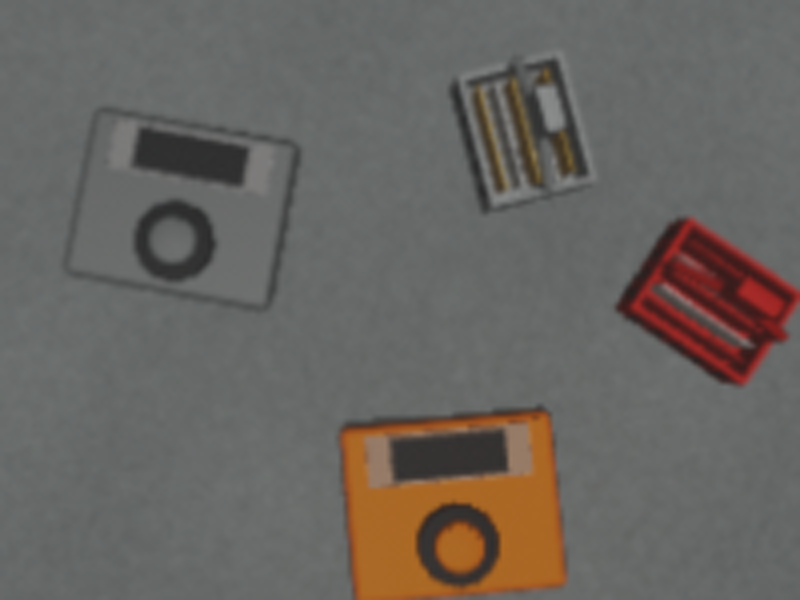

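View pics/b3.png

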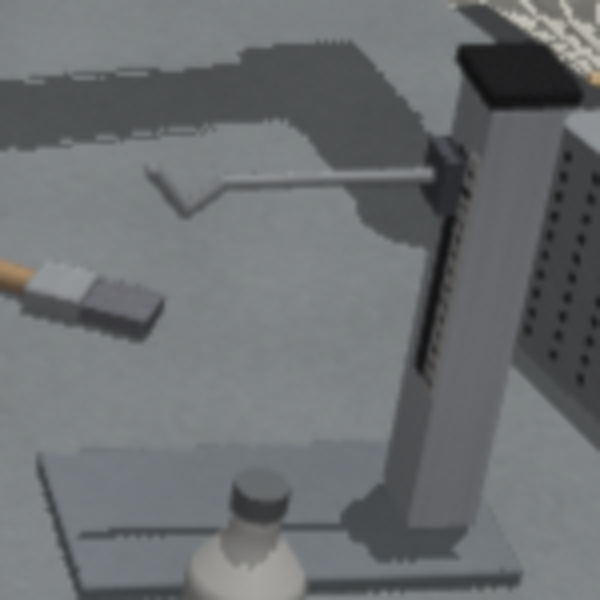

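View pics/b4.png

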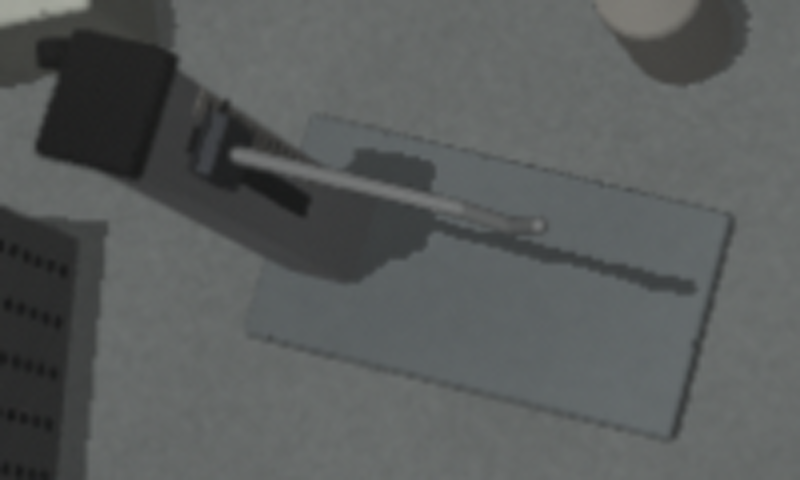

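The crops confirm both. The grey carrier has a bail and tab with the tab top at top-view (397,276), and the grey console has its key at top-view (303,310). The hook tip is at scene (447.4,181.4) / top (184.6,216.1). Next I'll triangulate these points.

```bash
cat > h.py <<'E'
import numpy as np,cv2
from station import bot, effector, get_state, eyes
from scipy.optimize import least_squares
CI={n:eyes.camera_info(n) for n in("scene","top")}
def proj(n,X):
    c=CI[n]; p=c["R"]@np.asarray(X,float)+c["t"]; s=p[:2]/p[2]; s=s*(1+c["k1"]*(s@s))
    return np.array([c["fx"]*s[0]+c["cx"],c["fy"]*s[1]+c["cy"]])
def atz(n,uv,z):
    return np.r_[least_squares(lambda x:proj(n,[x[0],x[1],z])-uv,[.6,0.]).x,z]
def tri(a,b):
    r=least_squares(lambda x:np.r_[proj("scene",x)-a,proj("top",x)-b],[.6,0.,.1])
    return r.x,np.abs(r.fun).max()
def cr(x,y,k,p): return (np.asarray(p,float)+.5)/k-.5+np.array([x,y])
E
python3 - <<'E'
from h import *
np.set_printoptions(precision=4,suppress=True)
S1=lambda p:cr(190,195,4.4,p);T2=lambda p:cr(260,250,4,p);S3=lambda p:cr(410,140,4,p);T4=lambda p:cr(50,160,4,p)
print("rim", *[atz("top",T2(p),.058) for p in[(455,80),(560,53),(597,182),(488,210)]],sep="\n")
print("rim scene", *[atz("scene",S1(p),.058) for p in[(247,262),(330,232),(402,290),(308,320)]],sep="\n")
print("tabtop",atz("top",T2((549,107)),.155), tri(S1((312,98)),T2((549,95))))
print("key top", atz("top",T2((174,240)),.040), tri(S1((630,168)),T2((174,240))))
print("console top corners",*[atz("top",T2(p),.032) for p in[(98,110),(298,146),(268,308),(66,270)]],sep="\n")
print("hook tip",tri(S3((151,167)),T4((540,226))))
print("hook root",tri(S3((430,173)),T4((235,154))))
print("bend",tri(S3((222,182)),T4((460,208))))
print("foot",*[atz("top",T4(p),.012) for p in[(318,114),(733,214),(672,438),(247,334)]],sep="\n")
print("coltop",*[atz("top",T4(p),.294) for p in[(75,30),(175,58),(140,178),(38,150)]],sep="\n")
E
```

```text
rim
[ 0.5174 -0.1603  0.058 ]
[ 0.5321 -0.2149  0.058 ]
[ 0.4654 -0.2335  0.058 ]
[ 0.4504 -0.1773  0.058 ]
rim scene
[ 0.4685 -0.2361  0.058 ]
[ 0.4542 -0.1895  0.058 ]
[ 0.5147 -0.1647  0.058 ]
[ 0.5261 -0.2156  0.058 ]
tabtop [ 0.4938 -0.1974  0.155 ] (array([ 0.4975, -0.1981,  0.169 ]), np.float64(1.4738474151553191))
key top [ 0.4337 -0.0153  0.04  ] (array([ 0.4329, -0.017 ,  0.0521]), np.float64(0.6372910363634787))
console top corners
[0.502  0.0269 0.032 ]
[ 0.4843 -0.0794  0.032 ]
[ 0.3993 -0.0647  0.032 ]
[0.4175 0.0415 0.032 ]
hook tip (array([0.5863, 0.1868, 0.2432]), np.float64(0.8251953422387714))
hook root (array([0.6202, 0.3328, 0.2348]), np.float64(0.8021974863928563))
bend (array([0.5959, 0.2257, 0.2336]), np.float64(1.427097148132475))
foot
[0.6996 0.3853 0.012 ]
[0.6441 0.1462 0.012 ]
[0.5192 0.1741 0.012 ]
[0.5734 0.4157 0.012 ]
coltop
[0.6612 0.3856 0.294 ]
[0.6486 0.3389 0.294 ]
[0.5953 0.3493 0.294 ]
[0.6074 0.3965 0.294 ]
```

```bash
cat >> h.py <<'E'
def Rt(deg):
    a=np.radians(deg); y=np.array([np.cos(a),np.sin(a),0]); x=np.array([0,0,-1.]); return np.column_stack([x,y,np.cross(x,y)])
YG=15.2
CAR=np.array([0.492,-0.1985]) 
SEAT=np.array([0.5908,0.2063,0.223]); YH=-13.0
SY=np.array([-np.sin(np.radians(YH)),np.cos(np.radians(YH)),0]); SX=np.array([SY[1],-SY[0],0])
def F(n=4):
    f=[]
    for _ in range(n): bot.sleep(.02); f.append(get_state()["ft_force"])
    return np.mean(f,0)
E
python3 - <<'E'
from h import *
np.set_printoptions(precision=4,suppress=True)
S1=lambda p:cr(190,195,4.4,p);T2=lambda p:cr(260,250,4,p)
print("red tab",atz("top",T2((765,300)),.155))
# predicted tab outline
for yaw in(15.2,):
  c,s=np.cos(np.radians(yaw)),np.sin(np.radians(yaw))
  for z in(.162,.115):
    for dx,dy in((-.011,-.005),(.011,-.005),(.011,.005),(-.011,.005)):
      X=[CAR[0]+c*dx-s*dy,CAR[1]+s*dx+c*dy,z]
      print(z,((proj("top",X)-[260,250]+.5)*4-.5).round(),((proj("scene",X)-[190,195]+.5)*4.4-.5).round())
for yg,yh in((YG,YH),(YG+180,YH+180),(YG,YH+180),(YG+180,YH)):
  print(yg,bot.inverse_kinematics([*CAR,.124],Rt(yg)),yh,bot.inverse_kinematics(SEAT+[0,0,.009],Rt(yh)),bot.inverse_kinematics(SEAT+[0,0,.009-.066],Rt(yh)))
E
```

```text
red tab [ 0.4044 -0.2981  0.155 ]
0.162 [570. 129.] [297.  97.]
0.162 [557.  84.] [317. 118.]
0.162 [537.  90.] [335. 112.]
0.162 [549. 135.] [315.  92.]
0.115 [557. 138.] [303. 176.]
0.115 [545.  95.] [323. 197.]
0.115 [526. 100.] [340. 191.]
0.115 [538. 143.] [321. 170.]
15.2 [  -0.7781   12.6505  -25.8334    0.      -51.5161 -164.0219] -13.0 [ 37.0968  15.9331  -5.8432   0.     -68.2237 129.9032] [ 37.0968  18.6904 -10.964    0.     -60.3456 129.9032]
195.2 [ -0.7781  12.6505 -25.8334   0.     -51.5161  15.9781] 167.0 [ 37.0968  15.9331  -5.8432   0.     -68.2237 -50.0968] [ 37.0968  18.6904 -10.964    0.     -60.3456 -50.0968]
15.2 [  -0.7781   12.6505  -25.8334    0.      -51.5161 -164.0219] 167.0 [ 37.0968  15.9331  -5.8432   0.     -68.2237 -50.0968] [ 37.0968  18.6904 -10.964    0.     -60.3456 -50.0968]
195.2 [ -0.7781  12.6505 -25.8334   0.     -51.5161  15.9781] -13.0 [ 37.0968  15.9331  -5.8432   0.     -68.2237 129.9032] [ 37.0968  18.6904 -10.964    0.     -60.3456 129.9032]
```

```bash
sed -i 's/^YG=.*/YG=195.2/' h.py
python3 - <<'E'
from h import *
np.set_printoptions(precision=4,suppress=True)
bot.move_pose([*CAR,.26],Rt(YG))
bot.move_l([*CAR,.185],feed=.2)
s=get_state();print(s["time"],s["tcp_pos"],F())
cv2.imwrite("pics/c_s.png",cv2.resize(eyes.capture("scene")[150:300,180:380],None,fx=4,fy=4,interpolation=cv2.INTER_CUBIC))
E
```

```text
3.5917 [ 0.4925 -0.1985  0.1856] [0.49   0.0632 0.6321]
```

View pics/c_s.png

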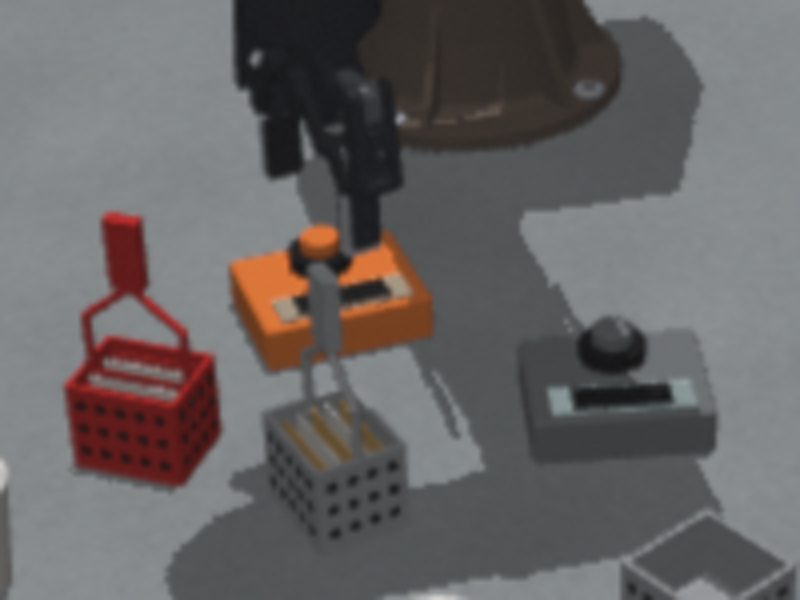

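The open fingers at crop (280,150) and (367,225) straddle the tab at (323,270), so the gripper is centred. Descending and gripping.

Run:
```python
from h import *
np.set_printoptions(precision=4,suppress=True)
bot.move_l([*CAR,.124],feed=.12)
f0=F(8);print(f0)
effector.grab(50)
s=get_state();print(s["time"],s["tcp_pos"],s["gripper_width"],F())
bot.move_l([*CAR,.164],feed=.06)
f1=F(10);print(f1,f1-f0,get_state()["tcp_pos"])
for n in("scene","top"): cv2.imwrite(f"pics/d_{n}.png",eyes.capture(n))
s=cv2.imread("pics/d_scene.png")
cv2.imwrite("pics/d_s.png",cv2.resize(s[150:300,180:380],None,fx=4,fy=4,interpolation=cv2.INTER_CUBIC))
```

```text
[0.0763 0.0248 0.3362]
5.1 [ 0.4924 -0.1985  0.1242] 0.25192453014971816 [0.8671 0.2764 1.2893]
[ 0.0637 -0.0653 -5.7247] [-0.0126 -0.0901 -6.0608] [ 0.4917 -0.1985  0.1635]
```

View pics/d_s.png

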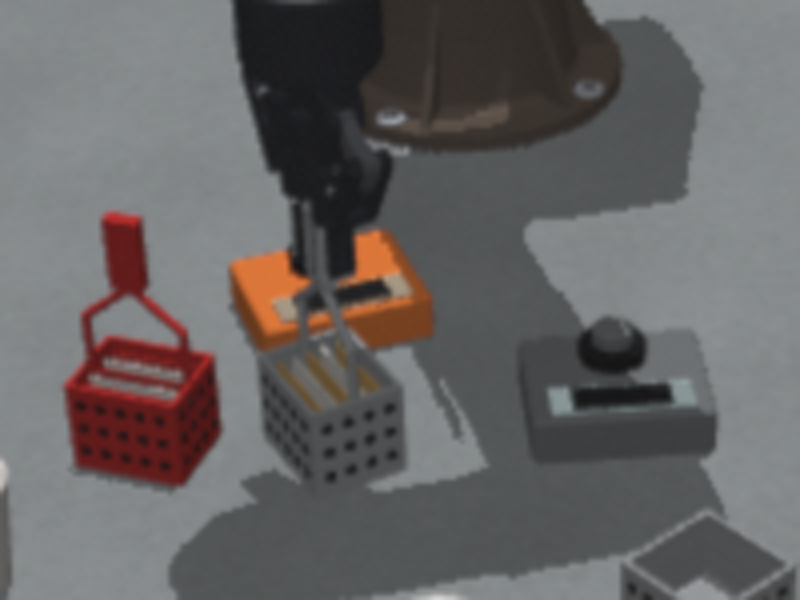

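The carrier is up, the jaws are open 21.4 mm (matching the 22 mm tab), and it weighs about 6 N, so I expect roughly 45 mm of dip. Carrying it to a point in front of the hook.

Run:
```python
from h import *
np.set_printoptions(precision=4,suppress=True)
bot.move_l([*CAR,.268],feed=.2)
P=SEAT-.065*SY; 
bot.move_pose([P[0],P[1],.268],Rt(YH+180))
print(get_state()["time"],get_state()["tcp_pos"],P,F(10))
for n in("scene","top"): cv2.imwrite(f"pics/e_{n}.png",eyes.capture(n))
s=cv2.imread("pics/e_scene.png")
cv2.imwrite("pics/e_s.png",cv2.resize(s[130:280,400:560],None,fx=4,fy=4,interpolation=cv2.INTER_CUBIC))
s=cv2.imread("pics/e_top.png")
cv2.imwrite("pics/e_t.png",cv2.resize(s[150:290,80:280],None,fx=4,fy=4,interpolation=cv2.INTER_CUBIC))
```

```text
8.2417 [0.5759 0.1421 0.2674] [0.5762 0.143  0.223 ] [-0.0266 -0.5526 -5.3253]
```

View pics/e_s.png

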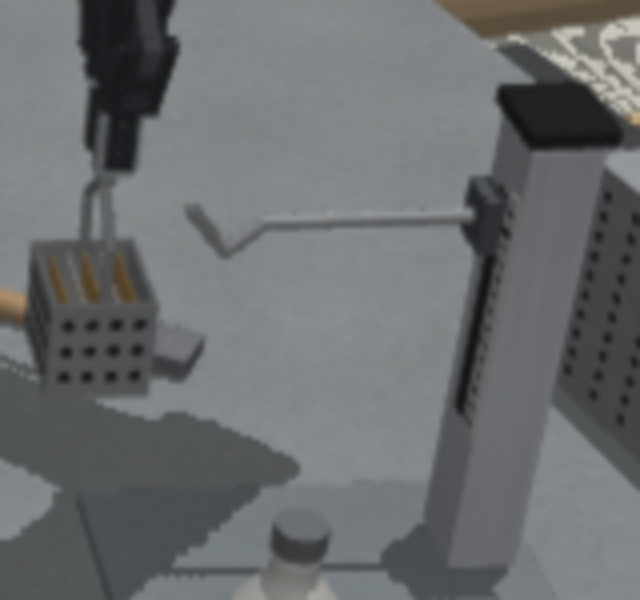

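View pics/e_t.png

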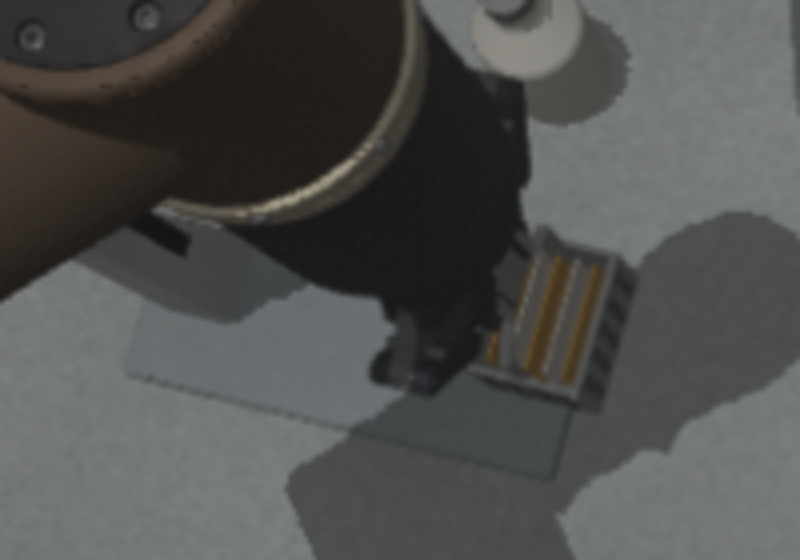

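View pics/e_scene.png

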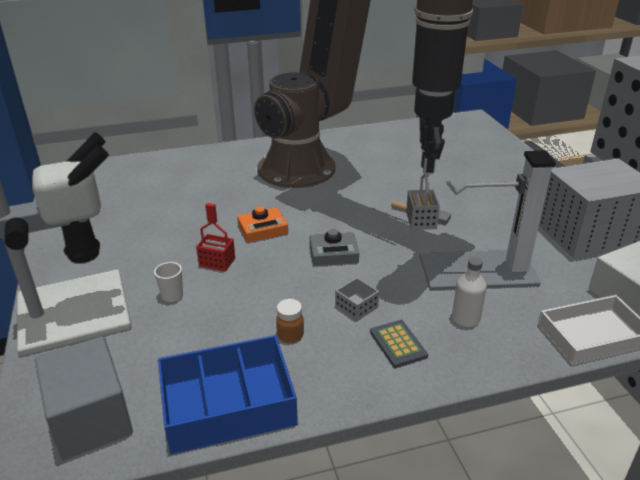

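View pics/e_top.png

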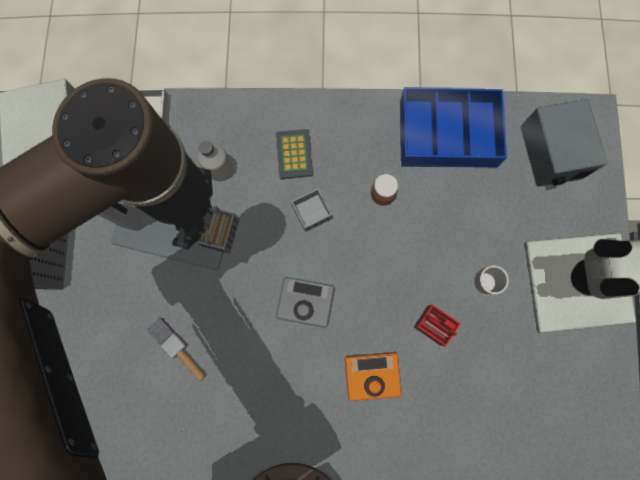

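Run:
```python
from h import *
np.set_printoptions(precision=4,suppress=True)
T=get_state()["tcp_pos"]; eye=T-[0,0,.009]
D=lambda X:((proj("scene",X)-[400,130]+.5)*4-.5).round(1)
U=lambda X:((proj("top",X)-[80,150]+.5)*4-.5).round(1)
print("eye",D(eye),"tip",D(SEAT-.02*SY+[0,0,.019]),"V",D(SEAT-[0,0,.007]),"root",D(SEAT+.13*SY+[0,0,.007]))
for z in(-.057,-.115):
  for a,b in((-1,-1),(1,-1),(1,1),(-1,1)):
    X=eye+a*.035*SX+b*.028*SY+[0,0,z]; print(z,a,b,D(X),U(X))
S=lambda p:cr(400,130,4,p);T_=lambda p:cr(80,150,4,p)
im=cv2.imread("pics/e_s.png")
for X in [eye,SEAT-.02*SY+[0,0,.019],SEAT-[0,0,.007]]+[eye+a*.035*SX+b*.028*SY+[0,0,z] for z in(-.057,-.115) for a,b in((-1,-1),(1,-1),(1,1),(-1,1))]:
  cv2.circle(im,tuple(int(v) for v in D(X)),2,(0,0,255),-1)
cv2.imwrite("pics/e_s2.png",im)
im=cv2.imread("pics/e_t.png")
for X in [eye+a*.035*SX+b*.028*SY+[0,0,z] for z in(-.057,) for a,b in((-1,-1),(1,-1),(1,1),(-1,1))]:
  cv2.circle(im,tuple(int(v) for v in U(X)),2,(0,0,255),-1)
cv2.imwrite("pics/e_t2.png",im)
```

```text
eye [110.6 182.2] tip [194.  208.1] V [225.9 249.8] root [471.8 219.4]
-0.057 -1 -1 [ 37.5 245. ] [578.5 395.5]
-0.057 1 -1 [ 60.4 312.2] [619.2 250. ]
-0.057 1 1 [166.9 308.8] [503.9 222.4]
-0.057 -1 1 [139.5 241.9] [462.1 366.8]
-0.115 -1 -1 [ 29.8 335.1] [602.1 413.8]
-0.115 1 -1 [ 51.8 404.6] [640.3 276. ]
-0.115 1 1 [155.6 401.2] [531.  249.7]
-0.115 -1 1 [129.3 331.9] [491.8 386.6]
```

View pics/e_s2.png

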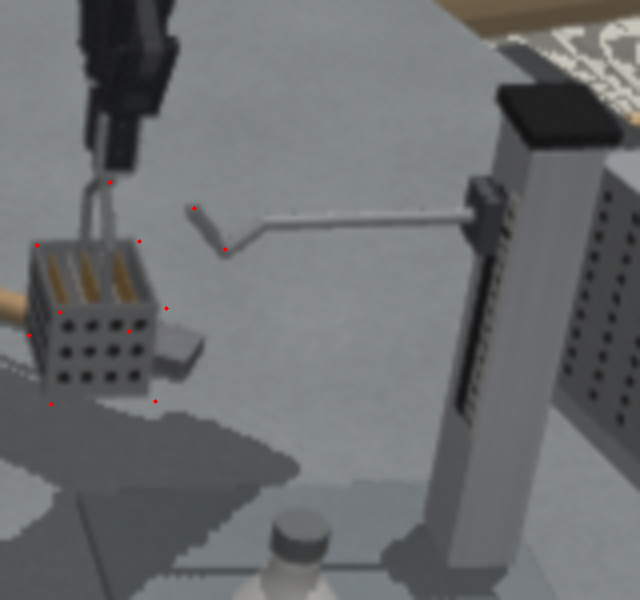

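View pics/e_t2.png

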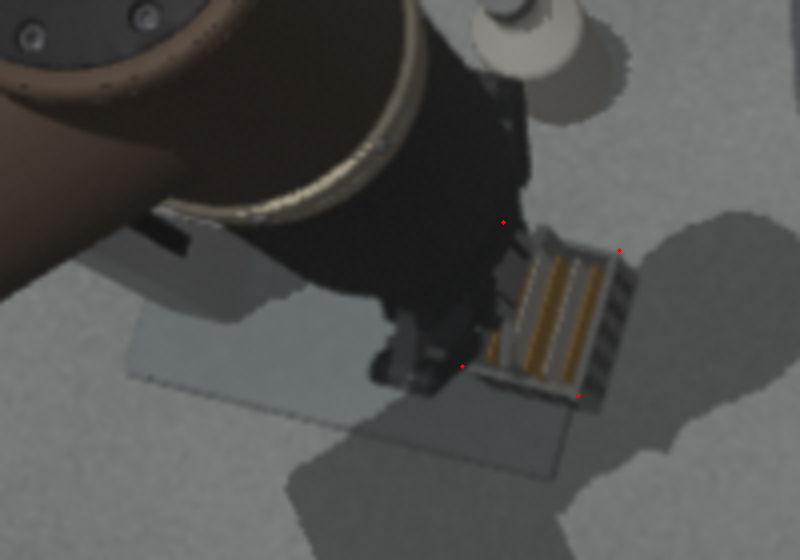

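Run:
```python
from h import *
np.set_printoptions(precision=4,suppress=True)
T4=lambda p:cr(50,160,4,p);S3=lambda p:cr(410,140,4,p)
def rel(X): d=X-SEAT; return np.array([d@SX,d@SY,d[2]])*1000
for z in(.238,.242): print("tip top",rel(atz("top",T4((540,226)),z)),"scene",rel(atz("scene",S3((151,167)),z)))
print("V scene",rel(atz("scene",S3((188,207)),.216)))
print("bend top",rel(atz("top",T4((460,208)),.230)),"scene",rel(atz("scene",S3((222,182)),.230)))
print("root top",rel(atz("top",T4((235,154)),.230)),"scene",rel(atz("scene",S3((430,173)),.230)))
# carrier in scene/top, rim, relative to tcp
T=get_state()["tcp_pos"]
def relT(X): d=X-T; return np.array([d@SX,d@SY])*1000
z=T[2]-.009-.057
for n,pts,o in(("scene",[(33,244),(50,312),(158,307),(133,241)],(400,130)),("top",[(620,252),(578,398)],(80,150))):
  for p in pts: print(n,relT(atz(n,cr(*o,4,p),z)))
```

```text
tip top [  0.9511 -16.97    15.    ] scene [ -8.3162 -19.2843  15.    ]
tip top [  0.374  -18.2704  19.    ] scene [ -1.265  -21.3024  19.    ]
V scene [-2.8221  1.789  -7.    ]
bend top [ 1.4768 23.7222  7.    ] scene [-4.0429 18.6169  7.    ]
root top [  1.1631 133.5667   7.    ] scene [ -6.8878 131.227    7.    ]
scene [-36.2165 -30.2885]
scene [ 34.5182 -33.4021]
scene [32.9477 23.7618]
scene [-36.1429  24.6817]
top [ 34.1704 -28.6027]
top [-36.1927 -28.0799]
```

```bash
sed -i 's/^SX=.*//; /^SY=/a SEAT=SEAT+.0025*SY+.0015*np.array([SY[1],-SY[0],0])' h.py; grep -n "SY\|SX" h.py
python3 - <<'E'
from h import *
np.set_printoptions(precision=4,suppress=True)
bot.move_l([SEAT[0],SEAT[1],.268],feed=.08)
print(get_state()["tcp_pos"],F(8))
bot.move_l([SEAT[0],SEAT[1],.238],feed=.04)
f0=F(12);print(get_state()["tcp_pos"],f0)
z=.238
while z>.229:
    z-=.0015; bot.move_l([SEAT[0],SEAT[1],z],feed=.02); f=F(5); d=f-f0
    print(round(z,4),get_state()["tcp_pos"],"x%.2f y%.2f z%.2f"%(d@SX,d@SY,d[2]))
    if np.hypot(d@SX,d@SY)>1.5 or d[2]>1.5: break
print(get_state()["time"])
cv2.imwrite("pics/f_scene.png",cv2.resize(eyes.capture("scene")[130:280,400:560],None,fx=4,fy=4,interpolation=cv2.INTER_CUBIC))
E
```

```text
19:SY=np.array([-np.sin(np.radians(YH)),np.cos(np.radians(YH)),0]); SX=np.array([SY[1],-SY[0],0])
20:SEAT=SEAT+.0025*SY+.0015*np.array([SY[1],-SY[0],0])
[0.5927 0.2081 0.268 ] [-0.1321 -0.1286 -5.2578]
[0.5929 0.2085 0.2383] [-0.1287 -0.2217 -5.6074]
0.2365 [0.5928 0.2084 0.2365] x0.07 y0.22 z-0.06
0.235 [0.5928 0.2084 0.235 ] x0.23 y0.28 z-0.17
0.2335 [0.5929 0.2085 0.2335] x0.67 y0.64 z-0.05
0.232 [0.5929 0.2085 0.2321] x0.94 y0.95 z0.37
0.2305 [0.5929 0.2085 0.2306] x1.30 y1.36 z0.92
12.4
```

View pics/f_scene.png

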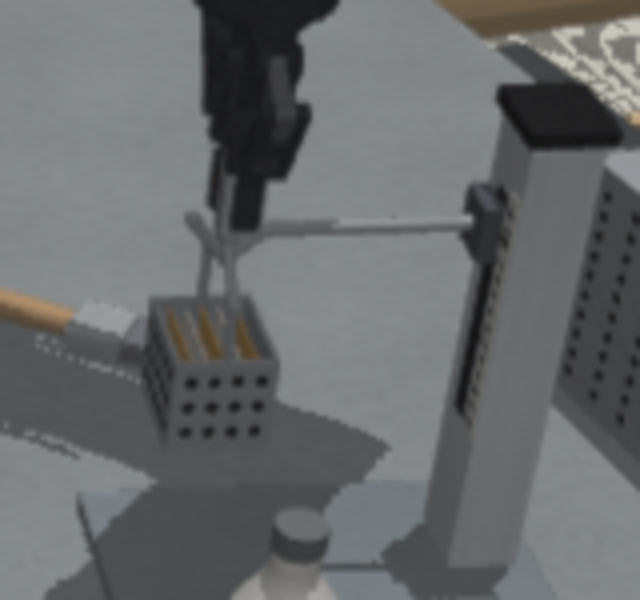

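The hook is in the eye and contact has begun, with small side forces towards +x and +y. I'll follow them until they cancel.

Run:
```python
from h import *
np.set_printoptions(precision=4,suppress=True)
f0=np.array([-.13,-.2,-5.65])
p=np.array([SEAT[0],SEAT[1],.2305])
for i in range(7):
    d=F(6)-f0; x,y=d@SX,d@SY
    print((p-SEAT)@SX*1e3,(p-SEAT)@SY*1e3,p[2],"x%.2f y%.2f z%.2f"%(x,y,d[2]))
    sx=.0008*np.sign(x)*(abs(x)>.3); sy=.0008*np.sign(y)*(abs(y)>.3)
    if sx==0 and sy==0: break
    p=p+sx*SX+sy*SY; bot.move_l(p,feed=.02)
print(get_state()["time"],get_state()["torque"])
```

```text
0.0 0.0 0.2305 x1.09 y1.26 z0.41
0.7999999999999121 0.7999999999999804 0.2305 x0.18 y0.42 z0.18
0.7999999999998654 1.5999999999999808 0.2305 x0.03 y-0.66 z0.52
0.7999999999999121 0.7999999999999804 0.2305 x-0.73 y0.72 z0.05
-9.336217033103122e-14 1.6000000000000008 0.2305 x0.36 y-0.15 z0.28
0.7999999999998654 1.5999999999999808 0.2305 x-0.47 y-0.21 z0.19
-9.336217033103122e-14 1.6000000000000008 0.2305 x0.82 y-0.49 z0.43
14.9 [ 0.1838 -0.035  -0.0534]
```

Run:
```python
from h import *
np.set_printoptions(precision=4,suppress=True)
f0=np.array([-.13,-.2,0])
p=SEAT+.0005*SX+.0014*SY; p[2]=.2305
while p[2]>.196:
    p[2]-=.006; bot.move_l(p,feed=.02); d=F(15)-f0; x,y=d@SX,d@SY
    print("%.1f %.1f %.4f"%((p-SEAT)@SX*1e3,(p-SEAT)@SY*1e3,p[2]),get_state()["tcp_pos"],"x%.2f y%.2f z%.2f"%(x,y,d[2]),get_state()["torque"])
    if np.hypot(x,y)>3: break
    p=p+np.clip(.0005*x,-.0006,.0006)*(abs(x)>.3)*SX+np.clip(.0005*y,-.0006,.0006)*(abs(y)>.3)*SY
print(get_state()["time"],p)
cv2.imwrite("pics/g_scene.png",cv2.resize(eyes.capture("scene")[130:280,400:560],None,fx=4,fy=4,interpolation=cv2.INTER_CUBIC))
```

```text
0.5 1.4 0.2245 [0.5936 0.2095 0.2246] x1.00 y-1.22 z-4.23 [-0.7299 -0.2278 -0.0193]
1.0 0.8 0.2185 [0.5939 0.2091 0.2186] x-1.83 y0.85 z-3.58 [ 0.5524  0.6758 -0.0007]
0.4 1.2 0.2125 [0.5937 0.2093 0.2127] x1.14 y-1.03 z-3.03 [-0.5657 -0.435   0.0196]
1.0 0.7 0.2065 [0.5938 0.2091 0.2066] x-1.38 y1.68 z-1.98 [0.8248 0.4714 0.0157]
0.4 1.3 0.2005 [0.5937 0.2094 0.2007] x1.77 y-0.91 z-1.13 [-0.6703 -0.6072  0.0164]
1.0 0.9 0.1945 [0.5938 0.2092 0.1945] x-1.09 y0.78 z-0.52 [ 0.4912  0.4884 -0.0385]
19.1 [0.5935 0.2095 0.1945]
```

View pics/g_scene.png

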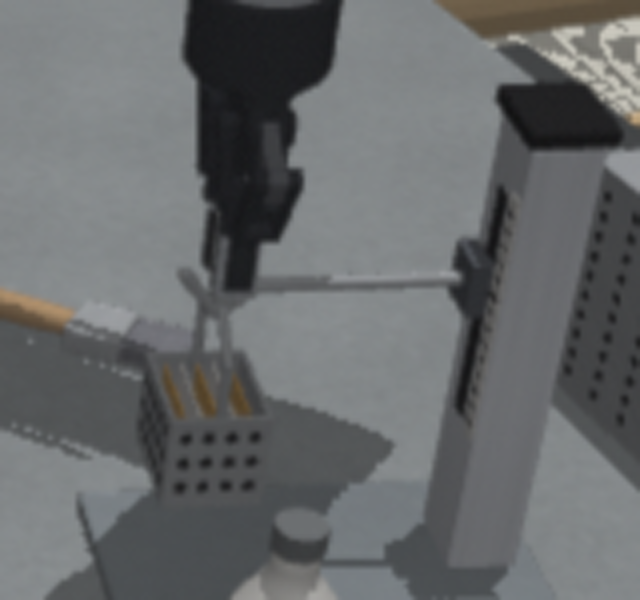

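Run:
```python
from h import *
np.set_printoptions(precision=4,suppress=True)
f0=np.array([-.13,-.2,0])
p=SEAT+.0007*SX+.00105*SY; p[2]=.1945
for z in(.1945,.1915,.1915,.1885,.1885):
    p[2]=z; bot.move_l(p,feed=.015); bot.sleep(.2); d=F(30)-f0; x,y=d@SX,d@SY
    s=get_state()
    print("%.2f %.2f %.4f"%((p-SEAT)@SX*1e3,(p-SEAT)@SY*1e3,p[2]),s["tcp_pos"],"x%.2f y%.2f z%.2f"%(x,y,d[2]),s["torque"])
    p=p+np.clip(.00012*x,-.0003,.0003)*SX+np.clip(.00012*y,-.0003,.0003)*SY
q=[get_state()["ft_force"] for _ in range(3)]; print(q,get_state()["time"],list(p))
```

```text
0.70 1.05 0.1945 [0.5938 0.2092 0.1945] x-0.33 y0.64 z-0.58 [0.1408 0.0613 0.04  ]
0.66 1.13 0.1915 [0.5937 0.2093 0.1915] x0.55 y-0.24 z-0.22 [-0.2749 -0.1895  0.0125]
0.73 1.10 0.1915 [0.5937 0.2093 0.1915] x0.36 y-0.36 z-0.27 [-0.2396 -0.0986  0.0217]
0.77 1.05 0.1885 [0.5938 0.2093 0.1885] x-0.29 y0.02 z0.20 [-0.0644  0.1677  0.0017]
0.74 1.06 0.1885 [0.5938 0.2093 0.1885] x-0.18 y0.24 z0.19 [ 0.0051  0.1118 -0.0668]
[array([-0.2239,  0.0048,  0.9561]), array([-0.2239,  0.0048,  0.9561]), array([-0.2239,  0.0048,  0.9561])] 24.1 [np.float64(0.593763328434175), np.float64(0.20929648881703072), np.float64(0.1885)]
```

Run:
```python
from h import *
np.set_printoptions(precision=4,suppress=True)
p=np.array([0.593763328434175,0.20929648881703072,.1876])
bot.move_l(p,feed=.01); bot.sleep(.3); print(F(20))
effector.ungrasp()
s=get_state();print(s["time"],s["gripper_width"],F(15),s["tcp_pos"])
for i in range(3):
    cv2.imwrite(f"pics/h{i}.png",cv2.resize(eyes.capture("scene")[130:280,400:560],None,fx=4,fy=4,interpolation=cv2.INTER_CUBIC)); bot.sleep(.12)
a=[cv2.imread(f"pics/h{i}.png").astype(int) for i in range(3)]
print([abs(a[0]-a[i]).max() for i in(1,2)])
```

```text
[-0.0255 -0.24    0.5431]
25.625 1.0005898709992525 [-0.0821 -0.1042 -0.2459] [0.5938 0.2093 0.1876]
[np.int64(18), np.int64(30)]
```

View pics/h2.png

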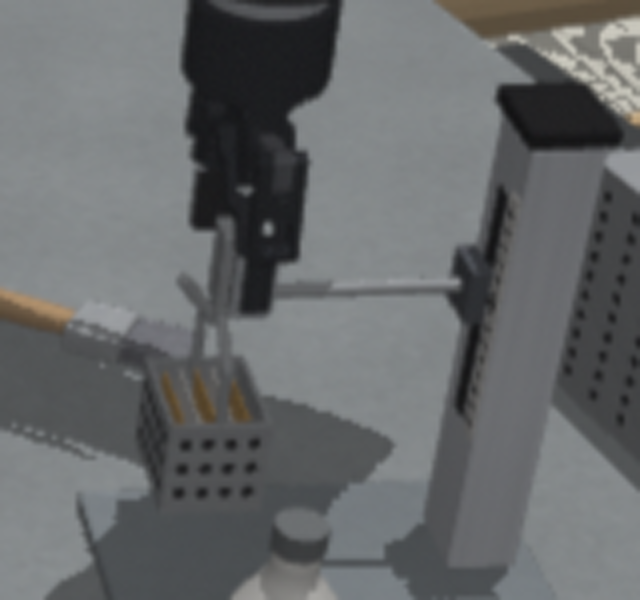

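Released, and the carrier is still hanging with its bail in the hook's V at crop (210,300). I'll back off upward and check that the hook has settled.

Run:
```python
from h import *
np.set_printoptions(precision=4,suppress=True)
p=np.array([0.593763328434175,0.20929648881703072,.1876])
bot.move_l([p[0],p[1],.24],feed=.05)
bot.move_l([p[0],p[1],.34],feed=.15)
K=atz("top",cr(260,250,4,(174,240)),.045); print(K)
bot.move_pose([K[0],K[1],.15],Rt(YG))
effector.grab(30); bot.sleep(1)
for i in range(4):
    cv2.imwrite(f"pics/i{i}.png",eyes.capture("scene")); bot.sleep(.11)
a=[cv2.imread(f"pics/i{i}.png").astype(int)[130:300,400:560] for i in range(4)]
print([abs(a[0]-a[i]).max() for i in(1,2,3)],get_state()["time"],F(10),get_state()["tcp_pos"],get_state()["gripper_width"])
```

```text
[ 0.4335 -0.0155  0.045 ]
[np.int64(4), np.int64(4), np.int64(4)] 32.0583 [-0.0528  0.0914  0.1908] [ 0.4335 -0.0155  0.15  ] -0.0035408044549021154
```

View pics/i3.png

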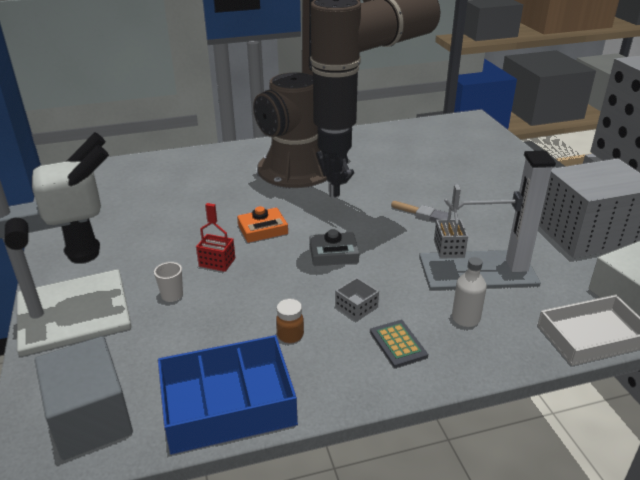

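The carrier hangs at scene (450,235), and frames taken 0.16 s apart differ only by noise (4 of 255 at most), so the hook is at rest. The closed fingers are over the grey console's key at (334,237), so I'll press it.

Run:
```python
from h import *
np.set_printoptions(precision=4,suppress=True)
k=[.4335,-.0155]
bot.move_l([*k,.062],feed=.1); bot.sleep(.1); f0=F(10); z=.062; zc=None
while z>.034:
    z-=.001; bot.move_l([*k,z],feed=.02); f=F(4)[2]-f0[2]
    print("%.3f %.4f %.2f"%(z,get_state()["tcp_pos"][2],f))
    if f>5.5: break
cv2.imwrite("pics/j.png",cv2.resize(eyes.capture("scene")[170:290,260:420],None,fx=4,fy=4,interpolation=cv2.INTER_CUBIC))
bot.sleep(.2)
bot.move_l([*k,.15],feed=.1)
print(get_state()["time"])
```

```text
0.061 0.0610 0.39
0.060 0.0600 0.12
0.059 0.0589 0.43
0.058 0.0580 0.21
0.057 0.0570 0.12
0.056 0.0560 0.25
0.055 0.0550 0.74
0.054 0.0540 1.62
0.053 0.0531 1.16
0.052 0.0520 2.43
0.051 0.0510 2.57
0.050 0.0501 3.45
0.049 0.0490 3.83
0.048 0.0481 5.09
0.047 0.0478 17.88
39.7083
```

View pics/j.png

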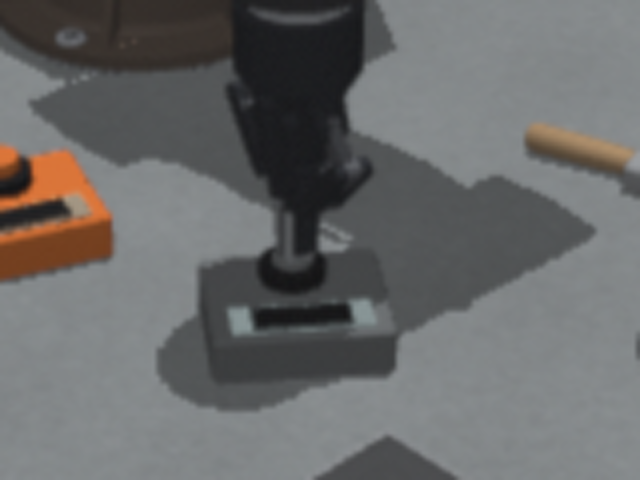

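The fingertip sits centred on the key at crop (292,265). The force climbed as the key's spring would over about 7 mm, then rose sharply at the bottom stop, so the key was fully down. Moving clear for a final look.

Run:
```python
from h import *
np.set_printoptions(precision=4,suppress=True)
bot.move_l([.45,-.03,.30],feed=.2)
bot.sleep(.3)
a=eyes.capture("scene");t=eyes.capture("top");bot.sleep(.2);b=eyes.capture("scene")
print(cv2.absdiff(a,b).max(),cv2.absdiff(b,cv2.imread("pics/i3.png"))[180:300,380:560].max(),get_state()["time"],F(5))
cv2.imwrite("pics/k_s.png",b);cv2.imwrite("pics/k_t.png",t)
```

```text
25 53 41.2667 [-0.2189 -0.0738  0.1039]
```

View pics/k_s.png

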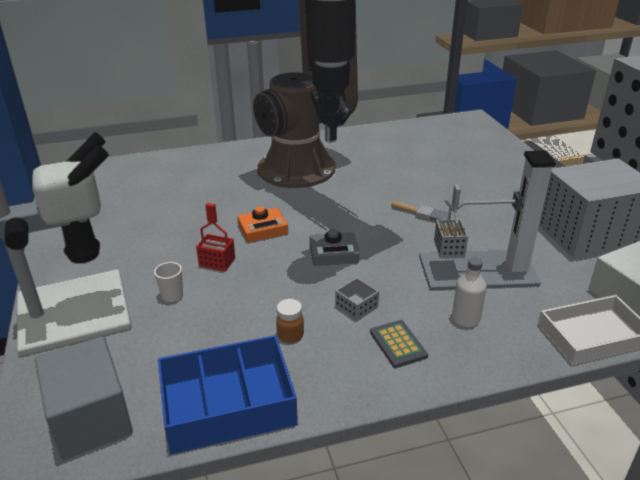

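View pics/k_t.png

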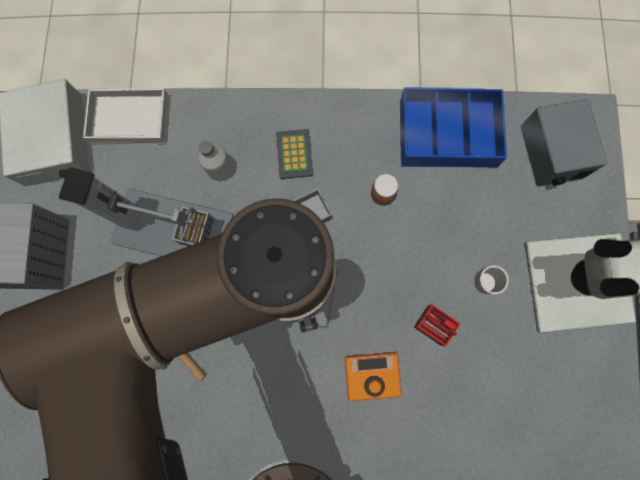

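The carrier still hangs at scene (450,235), with the arm clear and the bystanders where they were. The image difference near the balance probably comes from the arm's shadow. Handing in.

Run:
```python
from h import *
bot.finish_job()
a=cv2.imread("pics/k_s.png");b=cv2.imread("pics/i3.png")
print(cv2.absdiff(a,b)[210:258,432:470].max())
```

```text
the job is handed in; nothing more can be done
3
```

I hung the grey steel carrier on the balance hook, let go, pressed the record key once the hook was still, and handed the job in at about 41 s of the 72 s. No verdict is reported, so what follows rests on my own checks.

- **Hanging:** The carrier weighs about 5.9 N. I lowered it slowly until the hook carried all of that to within about 0.3 N, a dip of about 45 mm. Side forces peaked near 2 N during lowering because I over-corrected sideways. They were within about 0.3 N before I let go.
- **At rest:** After release the camera showed only slight image changes. At about 32 s, frames taken 0.16 s apart differed only by noise, and I then pressed the key.
- **Key:** The force climbed to about 5 N over about 7 mm of travel. It then rose to 18 N at the bottom stop, so the key was fully down.
- **Final check:** The carrier's image was unchanged from before the key press to the final picture. The arm is clear, and the bystanders look unmoved in the scene view. In the top view the arm hides some of them.

**What disagreed:** The scene camera read about 3–4 mm off the top camera in y, which I corrected by touch at the hook. I could not measure the hook's speed directly.

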